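# Load a slide carrier into the scanner

## Robot

A 6-joint arm with a two-finger parallel gripper is mounted at the origin on the work surface. World frame = base frame: x ahead of the robot, y to its left, z up, the work surface at z = 0. Lengths are in m, angles in degrees, forces in N, time in s.
With the tool pointing down it reaches from about 0.25 to 0.725 m from the base axis. Payload 9.7 kg.
Tool frame: the origin (TCP) lies at the very end of the fingers, on their centre line; the grasp point (between the pads) lies 19 mm behind it (bot.grip_point_offset is the distance from the TCP to the grasp point, in m); y points along the fingers, x is the direction in which the jaws open and shut, and the axes are right-handed (so a half turn about y gives the same grasp; the last joint's range is limited). The gripper opens to 85 mm and grips with 20 to 120 N. Pads are 22 mm wide; open, the fingers measure 114 mm over their backs; the gripper's body (76 mm by 85 mm) begins 54 mm behind the grasp point. The pads swing forward as they close: fully open they stand 13 mm farther back than shut.
Start: joints at [74.255, 4.979, 10.078, 95.1, 0, 90], TCP at [0.149, 0.529, 0.231] pointing down, gripper open.
Joint ranges: [-179.16, 179.16], [-48.56, 103.87], [-65.8, 70.77], [-126.05, 130.52], [-82.76, 87.17], [-180, 180]. Speed limits (degrees/s): [127.2, 127.2, 147.25, 180, 180, 180].

## Interface

Orientations are given as [roll, pitch, yaw] about the fixed x, y, z axes, in that order (R = Rz(yaw) Ry(pitch) Rx(roll)).
In Python, from workcell import bot gives the robot as it stands.
- The arm moves only by the shell command python3 -m inch 'ROWS' [FORCE]. ROWS is JSON, a list of rows, each a list of 3 entries, a list of its own where there are three numbers: the shift along the tool's x, y, z in mm, then the turn, a rotation vector about the tool's x, y, z in rad, then the finger opening in mm, from 0 to 85.4. In form: [[[x, y, z], [ax, ay, az], grip], ...]. A call has 1 to 20 rows; each row is the pose to reach, as a shift and turn from the pose measured when the call began, along the tool's axes at that moment; what a row does not reach only later rows make up. A row lasts 1/10 s, in which the tool goes at most 50 mm and 8.59 degrees, less where a joint would pass 70% of its speed; a pose out of reach is approached as far as the arm can. A call with a gripper value outside its range is refused whole. The fingers move at their own pace and stop on an object; FORCE is the grip in N (left out, the last holds). Time passes only in rows, so rows that repeat a pose let the fingers close. It gives the time, the measured TCP pose, the force and the opening at its end, in the units of the state.
- bot.get_obs(): the state, without advancing time (a new reading comes with each control period).
- bot.camera(name): name is "side" or "top"; returns a dict with "frame" (480x640x3 uint8, red, green, blue), "mtx" (3x3 intrinsics, pixels), "origin" and "orientation" of the camera in the world. Camera axes: x right, y down, z forward; pixel columns grow to the right and rows downward; lengths in m; the calibration is good to about 2 mm. A picture is of the moment at which its call begins. There is no depth.
- bot.job_done(): hands the job in, once; it reports no verdict.
Trained networks look in a picture, given as the dict that the camera call returned (one of the last four; its "shot" number tells which), for a name from the list of things; names that differ only in an ending like _2 or _b are one class to them, and where a whole thing is asked for, a point or a joint stands for the part that bears it (a point fixed in the world has none). Each returns a list of dicts, best first, with "confidence" (0 to 1); they miss things now and then, are a little off and sometimes report something else, mostly with a low value. They report only what shows in the picture. A call takes as long as a camera call. They do not tell look-alikes from the thing itself.
- bot.search_frame(picture, name): "box" ([left, top, right, bottom] in pixels, round what is visible of it).
- bot.cut_out(picture, name): "region" (480x640 bool, what is visible of it) and "box" ([left, top, right, bottom] in pixels, round what is visible of it).
The state is a dict: "time": time; "q": joint angles; "qd": joint speeds; "joint_efforts": joint torques, N m; "ee_pos": TCP position; "tcp_rot": TCP orientation; "wrist_force": force on the tool from outside, world axes, zero at the start; "torque": the same for the moment, N m; "opening": finger opening in m.
Only numpy, scipy, OpenCV 4.12 (cv2) and the standard library are available. Lean on these libraries where they do the work, as an engineer would, in place of code of your own. Each camera call takes 0.05 s, during which the arm holds its last target. There are 200 camera calls.

## Task

Slide the thin slide carrier along the drying platform until its front end overhangs the platform's open front edge far enough to be gripped by its two long sides, without letting it fall. Lift it off, lay it in the mouth of the scanner's loading lane, then push it fully home against the stop and slide the scanner's bolt all the way across behind it. Leave the other things on the bench where they are.

Things in the scene. Friction and masses are not known exactly. Their poses are not given: they have to be found in the camera images.
- carrier: Slide carrier: thin flat metal frame holding a glass slide, 110 (x) x 60 (y) x 4 (z) mm, about 50 g, alike both ways round. Origin at the centre of its underside, z up. Starts flat in the platform's lane, x about along the lane, its near end 8 to 33 mm behind the open front edge, 35 mm or more of lane free behind it. It tips off if over half (55 mm) overhangs.
- platform: Drying platform, fixed: dark slab 190 (x) x 100 (y) mm with white lips. Origin on the table under the middle of its open front edge, where the slab ends in an upright face with free space before it; x runs from there into the lane, z up. Lane floor 55 mm above the table, 68 mm wide, 182 mm long. Lips 6 mm high above the floor: along both sides (16 mm wide) and across the far end.
- scanner: Slide scanner, fixed: low white box, 205 (x) x 225 (y -75 to 150) mm. Origin on the table under the middle of the lane's mouth, which lies in the box's upright front face (x = 0); x runs into the lane, z up. Lane floor = box top, 60 mm above the table. Dark guides 7 mm high; lane 68 mm wide, flared to about 74 mm at the mouth.
- stop (a point): Middle of the lane's stop, at floor height: scanner x = 105 mm, y = 0. The stop is the front of the grey housing, 35 mm high above the lane floor. A carrier fully home touches it: its centre is then at scanner x = 50 mm and it sticks out 5 mm before the mouth.
- bolt (a joint): Steel bolt on the scanner's front, m: 0 open, 0.075 fully across. Slides along scanner -y with about 1.5 N friction, stays where left; starts at 0 to 0.012. Bar 10 (x) x 60 (y) x 14 mm at scanner x = -14 mm, from 4 mm below to 10 mm above lane floor; leading end at y = 80 mm open, 5 mm across. A carrier sticking out over 9 mm is in its way. Its guide (x -22 to 0, y 73 to 149) is lower than the bar.
- bolt_knob (a point): Top centre of the bolt's upright knob, a round post 12 mm in diameter, from 10 to 35 mm above the lane floor, at scanner x = -14 mm, y = 95 mm when open, 20 mm when across.
- dish: Bystander: closed petri dish, 60 mm diameter, 16 mm high; origin centre of underside.
- dropper: Bystander: small amber bottle, 30 mm diameter, 65 mm high; origin centre of underside.
- slide_box: Bystander: black slide box 170 x 90 x 34 mm; origin centre of underside.
- marker: Bystander: marker pen 130 mm long (x), 13 mm thick, lying; origin under its middle.
- phone: Bystander: black phone 150 x 72 x 9 mm, lying; origin centre of underside.
- tweezers: Bystander: steel tweezers 125 mm long (x), 4 mm high, lying; origin under the middle.
- beaker: Bystander: glass beaker 68 mm rim diameter, 85 mm high; origin centre of underside.
Not all that is in view belongs to the job. There is more than one size of the carrier; the one meant has the size given above.

How it is judged (in metres and radians):
On the way, in this order (a step that is already met when the one before it is completed fails the run):
1. the carrier lies flat on the platform with at least 15 mm of it overhanging the open front edge (x of carrier in the frame of platform between 0 and 0.04 m and z of carrier in the frame of platform between 0.052 and 0.058 m and angle between carrier's own z axis and vertical below 0.06 rad and contact force between carrier and platform above 0.05 N), for 0.2 s.
2. the carrier has been lifted clear of the platform (height (world z) of carrier above 0.07 m and contact force between carrier and platform below 0.01 N and contact force between carrier and the fingers above 0.5 N), for 0.2 s.
3. the carrier lies flat in the mouth of the scanner's lane, between the guides (x of carrier in the frame of scanner between -0.03 and 0.053 m and y of carrier in the frame of scanner between -0.007 and 0.007 m and z of carrier in the frame of scanner between 0.057 and 0.064 m and angle between the x axis of carrier and the x axis of scanner, either way round below 0.12 rad and angle between carrier's own z axis and vertical below 0.05 rad and contact force between carrier and scanner above 0.05 N), for 0.2 s.
4. the carrier is home against the stop (x of carrier in the frame of scanner between 0.0465 and 0.053 m and y of carrier in the frame of scanner between -0.007 and 0.007 m and z of carrier in the frame of scanner between 0.057 and 0.064 m and angle between the x axis of carrier and the x axis of scanner, either way round below 0.12 rad and angle between carrier's own z axis and vertical below 0.05 rad), for 0.2 s.
At the end, for the whole second after the job is handed in: The carrier lies flat in the scanner's lane, between the guides, within 3.5 mm of the stop, at rest, and the bolt is at least 68 of its 75 mm across (all of step 4 and value of joint bolt above 0.068 m and linear speed of carrier below 0.01 m/s); the robot touches nothing.
It fails at once if the carrier falls off (drops to the table) (height (world z) of carrier below 0.02 m).
It fails at once if a bystander is shifted by more than 30 mm (distance of any of dish, dropper, slide_box, marker, phone, tweezers, beaker from where it was at the start of the episode above 0.03 m).
It also fails if it takes over 72 s, if anything falls off the work surface, if the arm or the gripper's body presses on something with over 40 N, if the wrist force passes 120 N, or if a joint passes its speed limit or range.

## Working session

There is one attempt and no reset: what is moved stays moved. The work goes in short steps, Python scripts to look and compute and a shell command to move; the robot and the scene stay as the last step left them, time stands still between calls to the robot, and variables do not carry over. Pictures are saved under pics/ and viewed, about 8 in all and at most 12, crops included, and the job is handed in when it is done.

```bash
mkdir -p pics; cat > h.py <<'E'
import numpy as np, cv2
from scipy.spatial.transform import Rotation as R
from workcell import bot
def cam(n,save=None):
    p=bot.camera(n)
    if save: cv2.imwrite('pics/'+save,p['frame'][:,:,::-1])
    return p
def RC(p):
    o=np.array(p['orientation'],float)
    return o if o.shape==(3,3) else R.from_euler('xyz',o,degrees=True).as_matrix()
def ray(p,uv,z):
    d=RC(p)@np.linalg.inv(np.array(p['mtx']))@np.array([uv[0],uv[1],1.]); o=np.array(p['origin'])
    return o+d*(z-o[2])/d[2]
def proj(p,X):
    c=np.array(p['mtx'])@(RC(p).T@(np.array(X)-p['origin'])); return c[:2]/c[2]
E
python3 - <<'E'
from h import *
print(bot.get_obs())
for n in('top','side'):
    p=cam(n,n+'0.png'); print(n,p['mtx'],p['origin'],p['orientation'])
    for k in('carrier','platform','scanner','bolt','bolt_knob','dish','dropper','marker'):
        print(k,[(np.round(d['box']).tolist(),round(d['confidence'],2)) for d in bot.search_frame(p,k)])
E
```

```text
{'time': 0.0, 'q': array([ 7.42557682e+01,  5.01136331e+00,  1.00329914e+01,  9.50983041e+01,
       -6.32787468e-04,  9.00000015e+01]), 'qd': array([-0.00599217,  0.09189673,  0.00529311,  0.04060105, -0.01897318,
       -0.05809266]), 'joint_efforts': array([ 1.62694378e-04, -5.20389819e+01,  4.64803112e+01,  1.62042148e-02,
        1.09270052e-04, -7.43476789e-06]), 'ee_pos': array([0.14917996, 0.52914455, 0.23056743]), 'tcp_rot': array([-9.00006328e+01,  7.66760151e-02,  7.42557667e+01]), 'wrist_force': array([-0.47885642,  0.01672115,  0.14941196]), 'torque': array([-0.00348404,  0.03925231,  0.00979519]), 'opening': 0.08539528467223899}
top [[444.19997574   0.         319.08479859]
 [  0.         444.19997574 238.38060568]
 [  0.           0.           1.        ]] [ 0.36708236 -0.02565315  1.12596004] [-169.71919172    1.5148491   -91.49114039]
carrier [([305.0, 215.0, 374.0, 271.0], 0.94), ([364.0, 305.0, 431.0, 335.0], 0.83), ([403.0, 212.0, 428.0, 257.0], 0.62)]
platform [([386.0, 189.0, 437.0, 270.0], 0.92)]
scanner [([154.0, 179.0, 263.0, 276.0], 0.95)]
bolt [([160.0, 268
[... 332 characters left out ...]
[[525.12953497   0.         323.9367725 ]
 [  0.         525.12953497 243.21941532]
 [  0.           0.           1.        ]] [ 0.18156631 -1.36110207  0.9908455 ] [-1.22956457e+02 -1.08232349e-01 -1.46882256e+01]
carrier [([306.0, 258.0, 358.0, 280.0], 0.87), ([331.0, 280.0, 372.0, 300.0], 0.79), ([262.0, 291.0, 301.0, 329.0], 0.72)]
platform [([322.0, 272.0, 394.0, 318.0], 0.89)]
scanner [([282.0, 187.0, 354.0, 235.0], 0.84)]
bolt [([285.0, 191.0, 287.0, 204.0], 0.54)]
bolt_knob [([283.0, 192.0, 291.0, 203.0], 0.39)]
dish [([264.0, 260.0, 285.0, 275.0], 0.71)]
dropper [([355.0, 230.0, 362.0, 250.0], 0.62), ([272.0, 176.0, 316.0, 199.0], 0.62)]
marker [([372.0, 244.0, 407.0, 249.0], 0.74)]
```

View top.

View pics/top0.png

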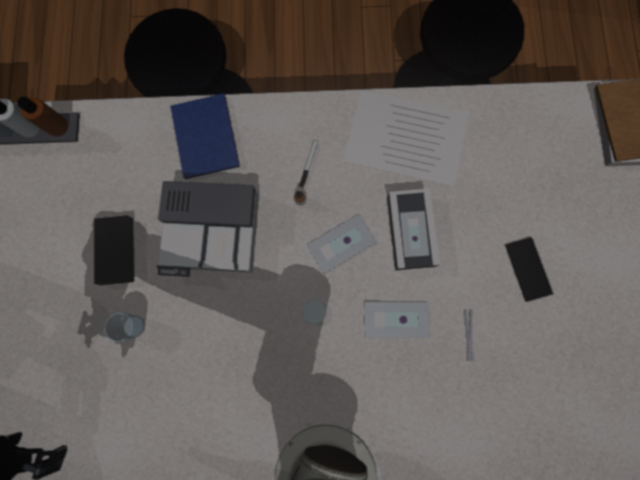

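```bash
python3 - <<'E'
import cv2,numpy as np
a=cv2.imread('pics/top0.png');b=cv2.imread('pics/side0.png')
c1=cv2.resize(a[180:280,370:450],None,fx=5,fy=5,interpolation=cv2.INTER_CUBIC)
c2=cv2.resize(a[170:290,145:275],None,fx=3,fy=3,interpolation=cv2.INTER_CUBIC)
o=np.zeros((600,800,3),np.uint8); o[:500,:400]=c1; o[:360,405:405+390]=c2
c3=cv2.resize(b[180:245,275:360],None,fx=3.6,fy=3.6,interpolation=cv2.INTER_CUBIC); o[365:365+c3.shape[0],405:405+c3.shape[1]]=c3
cv2.imwrite('pics/c0.png',o)
E
```

```text
(no output)
```

View pics/c0.png

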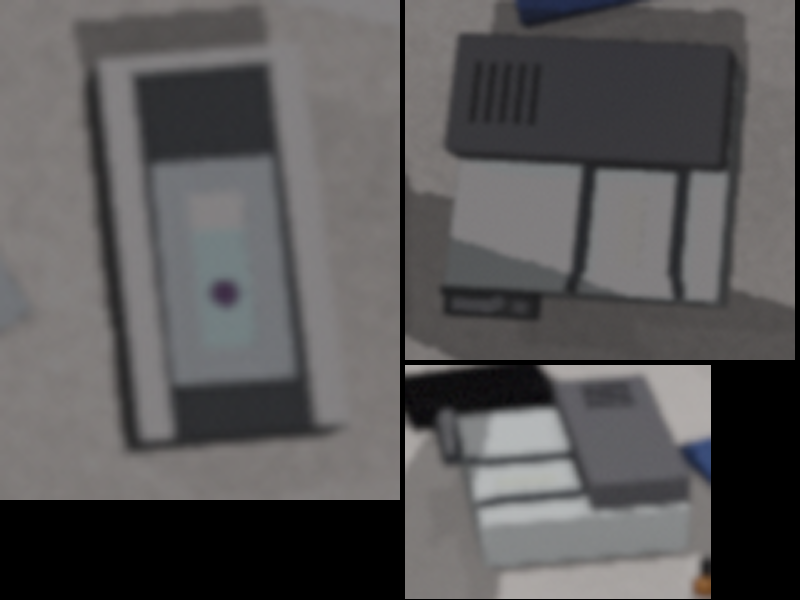

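Three carriers show up: (341,243) and (397,320) lie on the bench and look larger. The one at (415,234) lies inside the platform's lane, and its size is checked below by fitting the models.

```bash
cat > fit.py <<'E'
from h import *
from scipy.optimize import least_squares
def place(q,P):
    P=np.array(P,float)/1000; c,s=np.cos(q[2]),np.sin(q[2])
    return np.c_[q[0]+c*P[:,0]-s*P[:,1], q[1]+s*P[:,0]+c*P[:,1], P[:,2]]
def fit(p,obj,uv,q0):
    f=lambda q:(np.array([proj(p,X) for X in place(q,obj)])-uv).ravel()
    r=least_squares(f,q0,loss='soft_l1'); return r.x,f(r.x).reshape(-1,2)
PL=[[a,b,z] for z,(a,b) in [(61,(0,-50)),(61,(0,50)),(61,(190,50)),(61,(190,-50)),(61,(0,34)),(61,(0,-34))]]
E
cat > a.py <<'E'
from fit import *
p=cam('top'); s=cam('side')
k=lambda L,o,f:np.array(L)/f-0.5+0.5/f+np.array(o)
plat=k([[342,428],[137,442],[98,62],[300,45],[176,440],[312,430]],(370,180),5)
q,r=fit(p,PL,plat,[.4,-.2,0]); print('plat',q[:2],np.degrees(q[2]),r.round(1).tolist())
car=k([[300,376],[175,386],[152,162],[273,155]],(370,180),5)
w=np.array([ray(p,u,.059) for u in car]); print('car corners',w.round(4).tolist())
print('sizes',np.linalg.norm(w[1]-w[0]),np.linalg.norm(w[2]-w[1]),np.linalg.norm(w[3]-w[2]),np.linalg.norm(w[0]-w[3]))
qc,r=fit(p,[[-55,-30,59],[-55,30,59],[55,30,59],[55,-30,59]],car,[.45,-.2,0]); print('carrier',qc[:2],np.degrees(qc[2]),r.round(1).tolist())
d=qc[:2]-q[:2];c,sn=np.cos(q[2]),np.sin(q[2]);print('carrier in plat',c*d[0]+sn*d[1],-sn*d[0]+c*d[1])
# scanner: box top corners front L/R, guide ends (top 67), housing front corners bottom
sc=k([[38,287],[322,302],[52,158],[322,168]],(145,170),3)
qs,r=fit(p,[[0,150,60],[0,-75,60],[105,150,60],[105,-75,60]],sc,[.4,.4,0]); print('scan',qs[:2],np.degrees(qs[2]),r.round(1).tolist())
for u in sc: print(ray(p,u,.06).round(4))
for u in k([[45,35],[318,50]],(145,170),3): print('housing back z95',ray(p,u,.095).round(4))
for b in ((341,243),(397,320)): print(ray(p,b,0).round(3))
def draw(pp,q,L,img,f,o,col):
    for a,b in L:
        A=place(q,[a,b]);U=[(proj(pp,X)-o+.5)*f-.5 for X in A]
        cv2.line(img,tuple(int(round(v*8)) for v in U[0]),tuple(int(round(v*8)) for v in U[1]),col,1,cv2.LINE_AA,3)
def rect(x0,x1,y0,y1,z): 
    c=[[x0,y0,z],[x1,y0,z],[x1,y1,z],[x0,y1,z]]; return [(c[i],c[(i+1)%4]) for i in range(4)]
pl=rect(0,190,-50,50,61)+rect(0,182,-34,34,55)
sl=rect(0,205,-75,150,60)+rect(0,105,-34,34,60)+rect(0,105,-34,34,67)+rect(105,205,-75,150,95)+rect(-19,-9,80,140,70)
ca=rect(-55,55,-30,30,59)
o=np.zeros((600,800,3),np.uint8)
for (pp,(x,y,w,h),f,(X,Y),g) in [(p,(375,180,75,100),4,(0,0),0),(s,(315,265,85,56),4.5,(0,405),0),(p,(145,170,130,120),3,(402,0),1),(s,(275,180,88,60),4,(402,362),1)]:
    im=cv2.resize(pp['frame'][y:y+h,x:x+w,::-1],None,fx=f,fy=f,interpolation=cv2.INTER_CUBIC)
    im=cv2.convertScaleAbs(im,alpha=1.3)
    oo=np.array((x,y))
    if g==0: draw(pp,q,pl,im,f,oo,(0,255,0)); draw(pp,qc,ca,im,f,oo,(0,0,255))
    else: draw(pp,qs,sl,im,f,oo,(0,255,0))
    hh=min(im.shape[0],600-Y); ww=min(im.shape[1],800-X); o[Y:Y+hh,X:X+ww]=im[:hh,:ww]
cv2.imwrite('pics/'+__import__('sys').argv[1],o)
E
python3 a.py c1.png
```

```text
plat [ 0.48502971 -0.23743033] 2.577774567168837 [[0.8, -0.1], [0.0, 0.1], [-0.0, -0.1], [0.0, 0.2], [-1.1, 0.0], [0.1, -0.1]]
car corners [[0.5129, -0.2677, 0.059], [0.5099, -0.2075, 0.059], [0.6211, -0.2029, 0.059], [0.6227, -0.2622, 0.059]]
sizes 0.060302181954933726 0.1112872874366862 0.05931912665025149 0.10986254026526769
carrier [ 0.56661535 -0.23510269] 2.5402012400169376 [[-0.1, -0.0], [0.0, -0.2], [-0.1, 0.3], [0.2, -0.1]]
carrier in plat 0.08160777287691978 -0.0013440693253423505
scan [0.49682034 0.24279311] -3.9131677677551266 [[0.4, -0.2], [-2.6, -1.6], [0.2, 0.7], [0.4, 0.6]]
[0.5066 0.3933 0.06  ]
[0.4877 0.1617 0.06  ]
[0.6136 0.3859 0.06  ]
[0.5981 0.1618 0.06  ]
housing back z95 [0.7082 0.382  0.095 ]
housing back z95 [0.6879 0.159  0.095 ]
[ 0.558 -0.057  0.   ]
[ 0.36  -0.189  0.   ]
```

View pics/c1.png

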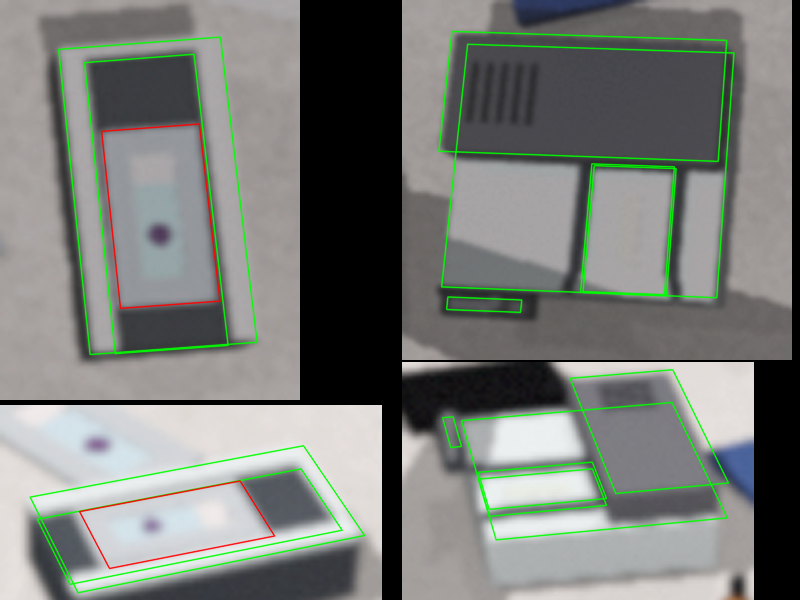

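Platform and carrier fit both views: the carrier measures 60 x 110 mm, sits 27 mm behind the edge, and is the right one. The scanner fit is off by a few mm, so I'll refine it by aligning its edges in both views.

```bash
cat > e.py <<'E'
from fit import *
from scipy.ndimage import map_coordinates, gaussian_filter
from scipy.optimize import minimize
p=cam('top'); s=cam('side')
def G(pp,sg):
    g=np.zeros((480,640))
    for c in range(3):
        f=gaussian_filter(pp['frame'][:,:,c].astype(float),sg); gy,gx=np.gradient(f); g=np.maximum(g,np.hypot(gx,gy))
    return np.minimum(g,np.percentile(g,99.5))
def prj(pp,X):
    c=(np.array(pp['mtx'])@(RC(pp).T@(X-np.array(pp['origin'])).T)); return c[:2]/c[2]
def score(q,pps,E,Gs):
    t=0
    for n,pp in enumerate(pps):
        for a,b in E[n]:
            X=place(q,[np.array(a)+(np.array(b)-a)*k for k in np.linspace(.05,.95,25)])
            u=prj(pp,X); t+=map_coordinates(Gs[n],[u[1],u[0]],order=1,mode='nearest').mean()
    return -t
def run(name,q0,E):
    for lab,idx in (('both',[0,1]),('top',[0]),('side',[1])):
        pps=[(p,s)[i] for i in idx]; EE=[E[i] for i in idx]; q=np.array(q0)
        for sg in (2.5,1.2,.8):
            Gs=[G(x,sg) for x in pps]
            q=minimize(score,q,args=(pps,EE,Gs),method='Nelder-Mead',options=dict(initial_simplex=[q,q+[.006,0,0],q+[0,.006,0],q+[0,0,.03]],xatol=1e-5,fatol=1e-4)).x
        print(name,lab,q[:2].round(4),np.degrees(q[2]).round(2))
L=lambda *a:[(a[i],a[i+1]) for i in range(len(a)-1)]
plE=[L((0,-50,61),(190,-50,61),(190,50,61),(0,50,61))+L((0,34,61),(182,34,61))+L((0,-34,55),(182,-34,55)),
     L((0,50,61),(190,50,61),(190,-50,61),(0,-50,61))]
scT=L((0,34,67),(0,150,60))[0:0]+L((105,150,60),(0,150,60),(0,-75,60))+L((105,-75,95),(205,-75,95),(205,150,95),(105,150,95))+L((85,34,60),(25,34,60))+L((85,-34,67),(25,-34,67))
scS=L((0,150,60),(0,-75,60),(105,-75,60))+L((105,150,95),(105,-75,95),(205,-75,95),(205,150,95))+L((205,-75,0),(0,-75,0))
import sys
run('plat',[.485,-.2374,.045],plE)
run('scan',[.495,.236,-.06],[scT,scS])
E
python3 e.py
python3 - <<'E'
import sys; sys.path.insert(0,'.')
from h import *
p=cam('top');s=cam('side')
a=cv2.resize(p['frame'][175:285,150:270,::-1],None,fx=4,fy=4,interpolation=cv2.INTER_CUBIC)
b=cv2.resize(s['frame'][180:242,278:358,::-1],None,fx=4,fy=4,interpolation=cv2.INTER_CUBIC)
o=np.zeros((440,800,3),np.uint8);o[:440,:480]=a;o[:248,480:800]=b
o=cv2.convertScaleAbs(o,alpha=1.4);cv2.imwrite('pics/c2.png',o)
E
```

```text
plat both [ 0.4754 -0.2402] 3.15
plat top [ 0.4875 -0.2393] 3.23
plat side [ 0.472  -0.2438] 1.95
scan both [0.4942 0.2444] -4.69
scan top [0.4951 0.2446] -5.02
scan side [0.4908 0.2431] -3.58
```

View pics/c2.png

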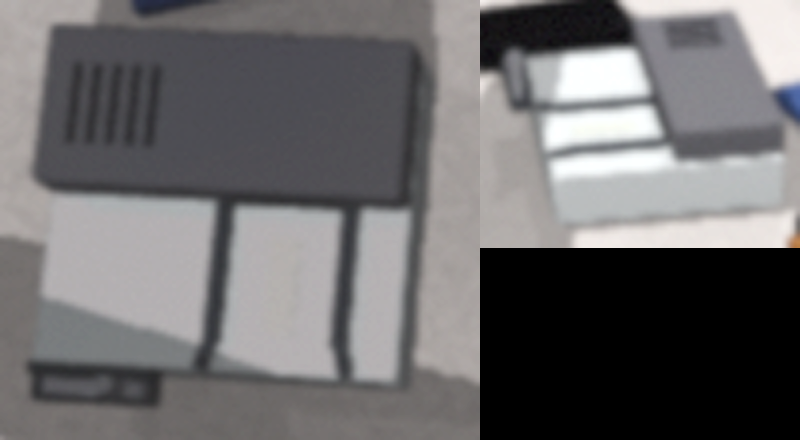

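```bash
cat > f2.py <<'E'
from fit import *
p=cam('top'); s=cam('side')
k=lambda L,o,f:np.array(L)/f-0.5+0.5/f+np.array(o)
T=[((0,150,60),(37,364)),((0,-75,60),(408,383)),((205,150,95),(50,27)),((205,-75,95),(417,45)),((105,150,95),(37,183)),((105,-75,95),(407,200)),
 ((105,34,60),(232,202)),((105,-34,67),(345,205)),((30,34,60),(219,320)),((30,-34,67),(334,325)),((105,150,60),(51,193))]
S=[((105,150,95),(153,18)),((205,150,95),(258,12)),((205,-75,95),(303,122)),((105,-75,95),(197,135)),((105,-75,60),(199,158)),((0,-75,60),(72,182)),((0,-75,0),(82,224)),((205,-75,0),(305,206))]
uT=k([t[1] for t in T],(150,175),4); uS=k([t[1] for t in S],(278,180),4)
def f(q,w): 
    r=[]
    if w!='side': r.append((np.array([proj(p,X) for X in place(q,[t[0] for t in T])])-uT).ravel())
    if w!='top': r.append((np.array([proj(s,X) for X in place(q,[t[0] for t in S])])-uS).ravel())
    return np.concatenate(r)
for w in('top','side','both'):
    r=least_squares(f,[.495,.24,-.07],args=(w,),loss='soft_l1',f_scale=.5); print(w,r.x[:2].round(4),np.degrees(r.x[2]).round(2)); print(f(r.x,w).reshape(-1,2).round(1).tolist())
E
python3 f2.py
```

```text
top [0.4946 0.2418] -4.38
[[-0.8, -0.1], [-1.8, -0.5], [0.1, -1.0], [-0.1, -1.8], [-1.3, -0.1], [-0.8, -0.2], [1.7, 0.3], [0.1, 0.2], [2.0, 0.9], [0.3, 0.5], [0.6, 0.5]]
side [0.4933 0.2438] -4.56
[[0.2, -0.4], [-0.3, -1.0], [1.6, -0.0], [-0.2, -0.8], [-0.7, 2.2], [1.1, -1.1], [-0.9, 3.0], [0.2, 2.2]]
both [0.4942 0.2421] -4.46
[[-0.9, -0.0], [-1.9, -0.3], [0.1, -0.9], [-0.1, -1.6], [-1.4, 0.0], [-0.8, 0.0], [1.6, 0.5], [0.1, 0.4], [1.9, 1.0], [0.2, 0.7], [0.5, 0.6], [0.4, -0.3], [-0.1, -0.8], [2.0, 0.1], [0.2, -0.7], [-0.3, 2.3], [1.5, -1.0], [-0.5, 3.2], [0.6, 2.3]]
```

```bash
cat > go.py <<'E'
import sys; from h import *
# usage: go.py x y z yaw -> shift in tool axes (mm), turn
def go(x,y,z,yaw):
    o=bot.get_obs(); r=R.from_euler('xyz',o['tcp_rot'],degrees=True); t=R.from_euler('xyz',[-90,0,yaw],degrees=True)
    print('t',round(float(o['time']),2),'shift',(r.inv().apply(np.array([x,y,z])-o['ee_pos'])*1000).round(1).tolist(),'turn',(r.inv()*t).as_rotvec().round(4).tolist(),'q',o['q'].round(0).tolist())
go(*map(float,sys.argv[1:]))
E
python3 -m inch '[[[0,0,0],[0,-0.12,0],0]]'; python3 go.py .6449 -.2315 .15 92.6
```

```text
time: 1.4
ee_pos: [0.1492, 0.5294, 0.2313]
tcp_rot: [-90.0, 0.0, 81.2]
wrist_force: [-0.6, -0.8, -0.4]
opening: 0.0729
t 1.4 shift [-675.8, 81.3, -606.5] turn [-0.0, -0.1994, -0.0] q [74.0, 5.0, 10.0, 95.0, 0.0, 83.0]
```

```bash
python3 -m inch '[[[-676,0,-606],[0,-0.2,0],0],[[-676,0,-606],[0,-0.2,0],0],[[-676,0,-606],[0,-0.2,0],0],[[-676,0,-606],[0,-0.2,0],0],[[-676,0,-606],[0,-0.2,0],0],[[-676,0,-606],[0,-0.2,0],0],[[-676,0,-606],[0,-0.2,0],0],[[-676,0,-606],[0,-0.2,0],0],[[-676,0,-606],[0,-0.2,0],0],[[-676,0,-606],[0,-0.2,0],0],[[-676,0,-606],[0,-0.2,0],0],[[-676,0,-606],[0,-0.2,0],0],[[-676,0,-606],[0,-0.2,0],0],[[-676,0,-606],[0,-0.2,0],0],[[-676,0,-606],[0,-0.2,0],0],[[-676,0,-606],[0,-0.2,0],0],[[-676,0,-606],[0,-0.2,0],0],[[-676,0,-606],[0,-0.2,0],0],[[-676,0,-606],[0,-0.2,0],0],[[-676,0,-606],[0,-0.2,0],0]]'; python3 go.py .6449 -.2315 .075 92.6
```

```text
time: 3.4
ee_pos: [0.6446, -0.233, 0.2294]
tcp_rot: [-89.9, -0.1, 92.5]
wrist_force: [-0.2, 1.0, 0.6]
opening: -0.0001
t 3.4 shift [1.4, 154.4, -0.7] turn [-0.0023, -0.0014, 0.0009] q [-20.0, 25.0, 35.0, 99.0, -0.0, -22.0]
```

```bash
python3 -m inch '[[[1.4,50,-0.7],[0,0,0],0],[[1.4,100,-0.7],[0,0,0],0],[[1.4,140,-0.7],[0,0,0],0],[[1.4,154,-0.7],[0,0,0],0],[[1.4,154,-0.7],[0,0,0],0],[[1.4,154,-0.7],[0,0,0],0]]'; python3 - <<'E'
from h import *
s=cam('side');p=cam('top')
a=cv2.resize(s['frame'][225:325,310:400,::-1],None,fx=4.4,fy=4.4,interpolation=cv2.INTER_CUBIC)
b=cv2.resize(p['frame'][170:290,370:450,::-1],None,fx=4.4,fy=4.4,interpolation=cv2.INTER_CUBIC)
o=np.zeros((528,760,3),np.uint8);o[:440,:396]=a;o[:528,400:752]=b
cv2.imwrite('pics/c3.png',cv2.convertScaleAbs(o,alpha=1.3))
t=bot.get_obs()['ee_pos'];print(t,(proj(s,t)-[310,225])*4.4,(proj(p,t)-[370,170])*4.4+[400,0])
E
```

```text
time: 4.0
ee_pos: [0.6458, -0.2311, 0.0785]
tcp_rot: [-90.0, 0.0, 92.6]
wrist_force: [0.8, 0.4, 0.5]
opening: -0.0001
[ 0.64628513 -0.2316457   0.0788553 ] [308.01985916 243.75844964] [587.15280462 130.01190216]
```

View pics/c3.png

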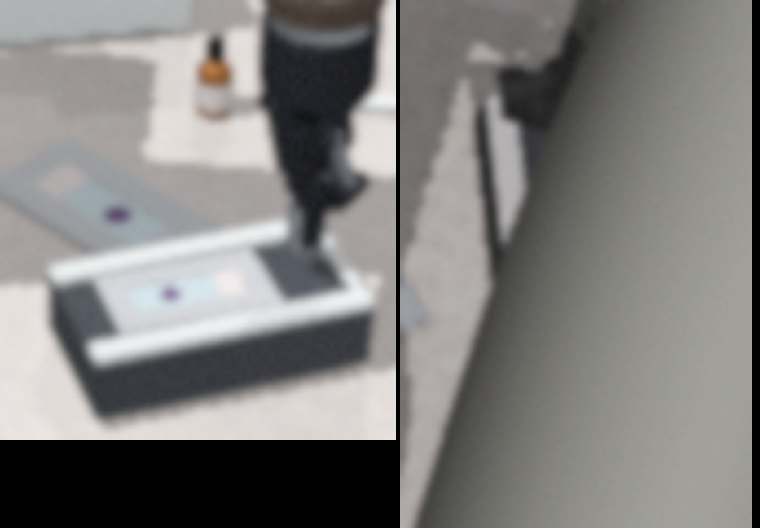

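```bash
python3 -m inch '[[[0,12,0],[0,0,0],0],[[0,19,0],[0,0,0],0],[[0,21,0],[0,0,0],0],[[0,21,0],[0,0,0],0],[[0,21,0],[0,0,0],0],[[0,21,0],[0,0,0],0]]'; python3 go.py .6449 -.2315 .0568 92.6
```

```text
time: 4.7
ee_pos: [0.6464, -0.2317, 0.0581]
tcp_rot: [-90.1, 0.0, 92.5]
wrist_force: [-0.4, 0.2, 0.2]
opening: 0.0
t 4.7 shift [0.3, 1.3, 1.5] turn [0.0023, -0.0011, -0.0009] q [-20.0, 24.0, 13.0, 80.0, 0.0, -22.0]
```

```bash
python3 -m inch '[[[0,1.6,0],[0,0,0],0],[[0,1.6,3],[0,0,0],0],[[0,1.6,8],[0,0,0],0],[[0,1.6,12],[0,0,0],0],[[0,1.6,15],[0,0,0],0],[[0,1.6,18],[0,0,0],0],[[0,1.6,21],[0,0,0],0],[[0,1.6,24],[0,0,0],0],[[0,1.6,27],[0,0,0],0],[[0,1.6,30],[0,0,0],0],[[0,1.6,30],[0,0,0],0]]'
python3 - <<'E'
from h import *
s=cam('side');print(bot.get_obs()['wrist_force'],bot.get_obs()['ee_pos'])
for d in bot.search_frame(s,'carrier'):print(d['box'],d['confidence'])
E
python3 go.py .6449 -.2315 .0568 92.6
```

```text
time: 5.8
ee_pos: [0.6161, -0.2331, 0.0565]
tcp_rot: [-90.1, 0.0, 92.5]
wrist_force: [-0.2, -0.2, -0.3]
opening: 0.0001
[-0.00720109  0.4502423  -0.07172004] [ 0.61624141 -0.23307184  0.0564821 ]
[262.6, 288.6, 297.7, 325.1] 0.89
[326.4, 282.7, 364.9, 300.6] 0.6
[354.9, 233.6, 358.2, 252.3] 0.24
t 5.9 shift [0.3, -0.4, -28.6] turn [0.0021, -0.0011, -0.0008] q [-21.0, 20.0, 8.0, 78.0, 0.0, -23.0]
```

```bash
python3 -m inch '[[[0,0,3],[0,0,0],0],[[0,0,6],[0,0,0],0],[[0,0,9],[0,0,0],0],[[0,0,12],[0,0,0],0],[[0,0,15],[0,0,0],0],[[0,0,18],[0,0,0],0],[[0,0,21],[0,0,0],0],[[0,0,24],[0,0,0],0],[[0,0,27],[0,0,0],0],[[0,0,30],[0,0,0],0],[[0,0,33],[0,0,0],0],[[0,0,36],[0,0,0],0],[[0,0,38],[0,0,0],0],[[0,0,38],[0,0,0],0],[[0,0,38],[0,0,0],0]]'
cat > look.py <<'E'
import sys; from h import *
from fit import place
s=cam('side'); f=4.4*2
x,y,w,h=315,258,80,60
a=cv2.resize(s['frame'][y:y+h,x:x+w,::-1],None,fx=f,fy=f,interpolation=cv2.INTER_CUBIC)
a=cv2.convertScaleAbs(a,alpha=1.25)
q=(.485,-.2374,np.radians(2.6)); cx=float(sys.argv[2])*1000; yl=float(sys.argv[3])*1000
def dr(P,c,cl=True):
    U=np.array([(proj(s,X)-[x,y]+.5)*f-.5 for X in place(q,P)]); cv2.polylines(a,[np.round(U*8).astype(int)],cl,c,1,cv2.LINE_AA,3)
dr([[cx+i,yl+j,59] for i,j in((-55,-30),(-55,30),(55,30),(55,-30))],(0,0,255)); dr([[0,50,61],[190,50,61],[190,-50,61],[0,-50,61]],(0,255,0)); dr([[0,-34,55],[0,34,55]],(0,255,0),False)
cv2.imwrite('pics/'+sys.argv[1],a); print(bot.get_obs()['ee_pos'],bot.get_obs()['time'])
E
python3 look.py c4.png .027 -.001
```

```text
time: 7.4
ee_pos: [0.5783, -0.2347, 0.0563]
tcp_rot: [-90.1, 0.0, 92.5]
wrist_force: [-0.0, -0.1, 0.2]
opening: -0.0001
[ 0.57834804 -0.2347476   0.05625838] 7.45
```

View pics/c4.png

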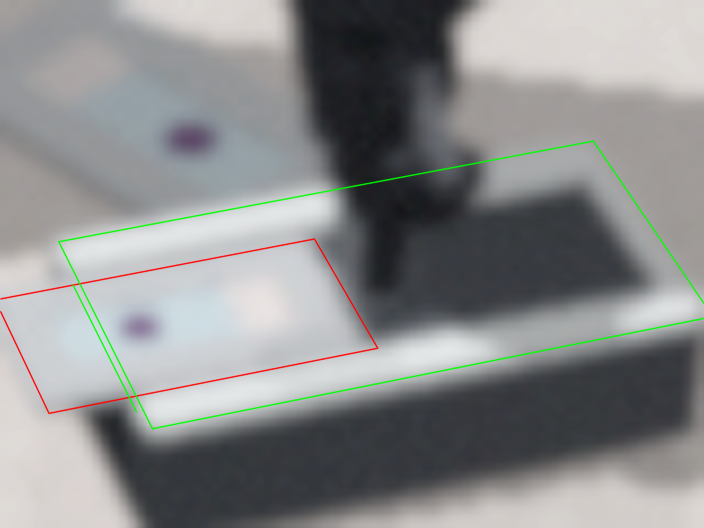

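```bash
python3 -m inch '[[[0,0,3],[0,0,0],0],[[0,0,6],[0,0,0],0],[[0,0,7],[0,0,0],0],[[0,0,7],[0,0,0],0],[[0,0,7],[0,0,0],0],[[0,0,-3],[0,0,0],0],[[0,-40,-8],[0,0,0],0],[[0,-80,-8],[0,0,0],0],[[0,-120,-8],[0,0,0],85],[[0,-120,60],[0,0,0],85],[[0,-120,115],[0,0,0],85],[[0,-120,115],[0,0,0],85],[[0,-120,115],[0,0,0],85],[[0,-120,115],[0,0,0],85]]'
python3 look.py c5.png .020 -.001
```

```text
time: 8.85
ee_pos: [0.4638, -0.24, 0.1765]
tcp_rot: [-90.2, 0.1, 92.5]
wrist_force: [1.1, -0.5, -0.3]
opening: 0.0846
[ 0.46417307 -0.23983866  0.17624659] 8.9
```

View pics/c5.png

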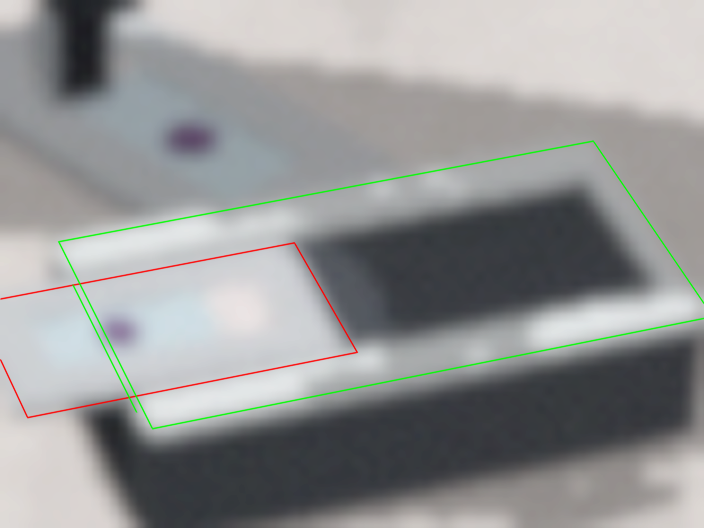

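```bash
python3 go.py .462 -.2393 .036 92.6; python3 -m inch '[[[0,50,2],[0,0,0],85],[[0,90,2],[0,0,0],85],[[0,115,2],[0,0,0],85],[[0,130,2],[0,0,0],85],[[0,140,2],[0,0,0],85],[[0,140,2],[0,0,0],85],[[0,140,2],[0,0,0],85]]'; python3 look.py c6.png .020 -.001
```

```text
t 8.9 shift [0.8, 140.2, 2.5] turn [0.0028, -0.0011, -0.0011] q [-27.0, 0.0, -1.0, 89.0, 0.0, -30.0]
time: 9.6
ee_pos: [0.4634, -0.2404, 0.0373]
tcp_rot: [-90.2, 0.1, 92.5]
wrist_force: [0.3, -0.8, 0.4]
opening: 0.0852
[ 0.46349559 -0.24045999  0.0376109 ] 9.65
```

View pics/c6.png

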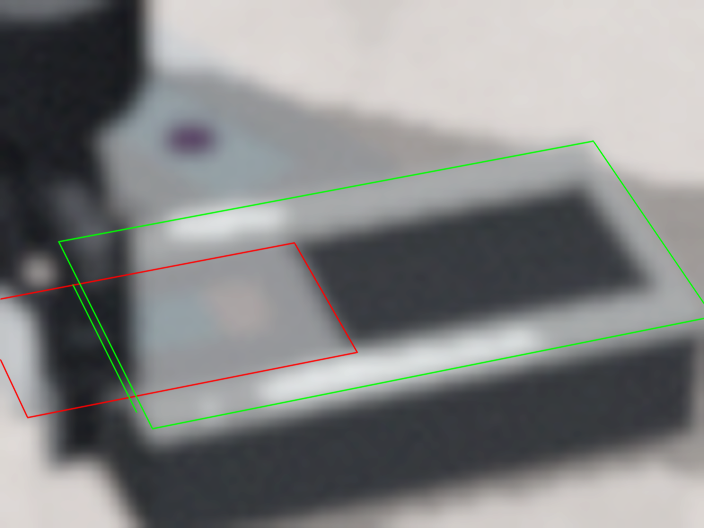

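```bash
python3 -m inch '[[[0,-0.5,1],[0.003,0,0],75],[[0,-0.5,1],[0.003,0,0],65],[[0,-0.5,1],[0.003,0,0],58],[[0,-0.5,1],[0.003,0,0],50],[[0,-0.5,1],[0.003,0,0],50],[[0,-0.5,1],[0.003,0,0],50],[[0,-0.5,1],[0.003,0,0],50],[[0,-0.5,1],[0.003,0,0],50],[[0,-0.5,1],[0.003,0,0],50]]' 35
```

```text
time: 10.55
ee_pos: [0.4629, -0.2407, 0.0389]
tcp_rot: [-90.2, 0.2, 92.5]
wrist_force: [0.2, 0.5, 6.4]
opening: 0.0586
```

```bash
python3 -m inch '[[[0,-3,0],[0,0,0],50],[[0,-8,0],[0,0,0],50],[[0,-15,0],[0,0,0],50],[[0,-25,0],[0,0,0],50],[[0,-40,0],[0,0,0],50],[[0,-55,0],[0,0,0],50],[[0,-55,0],[0,0,0],50],[[0,-55,0],[0,0,0],50]]'; python3 - <<'E'
from h import *
s=cam('side'); print(bot.get_obs()['wrist_force'],bot.get_obs()['opening'])
a=cv2.resize(s['frame'][220:320,290:400,::-1],None,fx=6,fy=6,interpolation=cv2.INTER_CUBIC)
cv2.imwrite('pics/c7.png',cv2.convertScaleAbs(a,alpha=1.3))
E
```

```text
time: 11.35
ee_pos: [0.4631, -0.2408, 0.0944]
tcp_rot: [-90.2, 0.2, 92.5]
wrist_force: [-0.3, 0.2, -1.3]
opening: 0.0591
[ 0.42381171 -0.41504575 -1.26374637] 0.05881938066409659
```

View pics/c7.png

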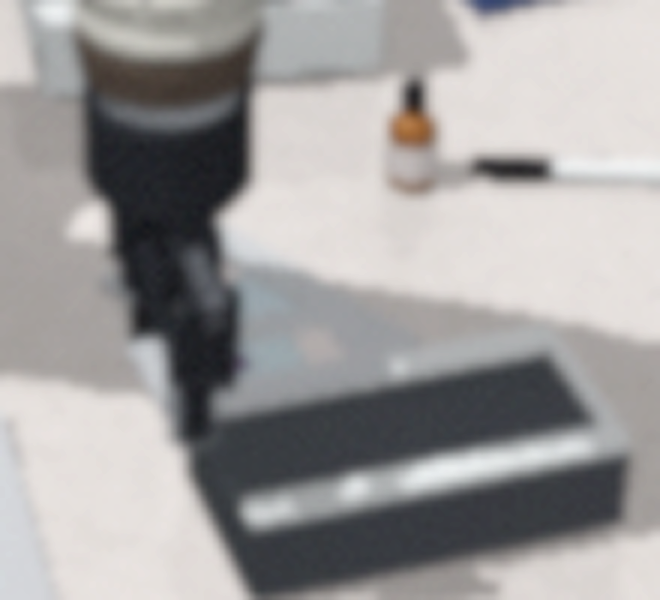

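```bash
python3 go.py .4706 .2454 .13 85.5; python3 -m inch '[[[0,-20,0],[0,0,0],50],[[0,-36,0],[0,0.01,0],50],[[30,-36,0],[0.003,0.02,0],50],[[70,-36,0],[0.003,0.03,0],50],[[110,-36,0],[0.003,0.04,0],50],[[150,-36,0],[0.003,0.05,0],50],[[190,-36,0],[0.003,0.06,0],50],[[230,-36,0],[0.003,0.07,0],50],[[270,-36,-5],[0.003,0.08,0],50],[[310,-36,-10],[0.003,0.09,0],50],[[350,-36,-15],[0.003,0.1,0],50],[[390,-36,-20],[0.003,0.11,0],50],[[430,-36,-25],[0.003,0.12,0],50],[[465,-36,-28],[0.003,0.122,0],50],[[485,-36,-29],[0.003,0.122,0],50],[[485,-36,-29],[0.003,0.122,0],50],[[485,-36,-29],[0.003,0.122,0],50]]'; python3 go.py .4706 .2454 .13 85.5
```

```text
t 11.4 shift [485.1, -37.5, -29.5] turn [0.003, 0.1228, -0.0026] q [-27.0, 0.0, -10.0, 80.0, -0.0, -30.0]
time: 13.1
ee_pos: [0.4697, 0.2452, 0.1277]
tcp_rot: [-89.9, 0.2, 85.6]
wrist_force: [0.8, -0.0, -0.6]
opening: 0.0587
t 13.1 shift [0.2, -2.3, -0.9] turn [-0.0012, 0.0018, -0.0036] q [28.0, 2.0, -5.0, 84.0, -0.0, 32.0]
```

```bash
cat > v.py <<'E'
import sys; from h import *
from fit import place
Q=(.4944,.2435,np.radians(-4.5)); Z=float(sys.argv[2])*1000; cx=float(sys.argv[3])*1000; cy=float(sys.argv[4])*1000
p=cam('top');s=cam('side'); out=np.zeros((600,800,3),np.uint8)
for pp,(x,y,w,h),f,X in((p,(190,185,80,115),5,0),(s,(270,175,90,70),4.4,402)):
    a=cv2.convertScaleAbs(cv2.resize(pp['frame'][y:y+h,x:x+w,::-1],None,fx=f,fy=f,interpolation=cv2.INTER_CUBIC),alpha=1.4)
    def dr(P,c):
        U=np.array([(proj(pp,V)-[x,y]+.5)*f-.5 for V in place(Q,P)]); cv2.polylines(a,[np.round(U*8).astype(int)],True,c,1,cv2.LINE_AA,3)
    dr([[cx+i,cy+j,Z+4] for i,j in((-55,-30),(-55,30),(55,30),(55,-30))],(0,0,255)); dr([[0,-34,60],[0,34,60],[105,34,60],[105,-34,60]],(0,255,0))
    W=min(a.shape[1],800-X); out[:a.shape[0],X:X+W]=a[:,:W]
    for k in ('carrier','bolt_knob'):
        print([(np.round(d['box']).tolist(),round(d['confidence'],2)) for d in bot.search_frame(pp,k)])
cv2.imwrite('pics/'+sys.argv[1],out)
E
python3 v.py c8.png .144 .018 0
```

```text
[([365.0, 303.0, 428.0, 336.0], 0.78), ([196.0, 233.0, 224.0, 268.0], 0.76)]
[]
[([265.0, 289.0, 297.0, 328.0], 0.79), ([307.0, 257.0, 355.0, 278.0], 0.76), ([289.0, 187.0, 311.0, 194.0], 0.75)]
[]
```

View pics/c8.png

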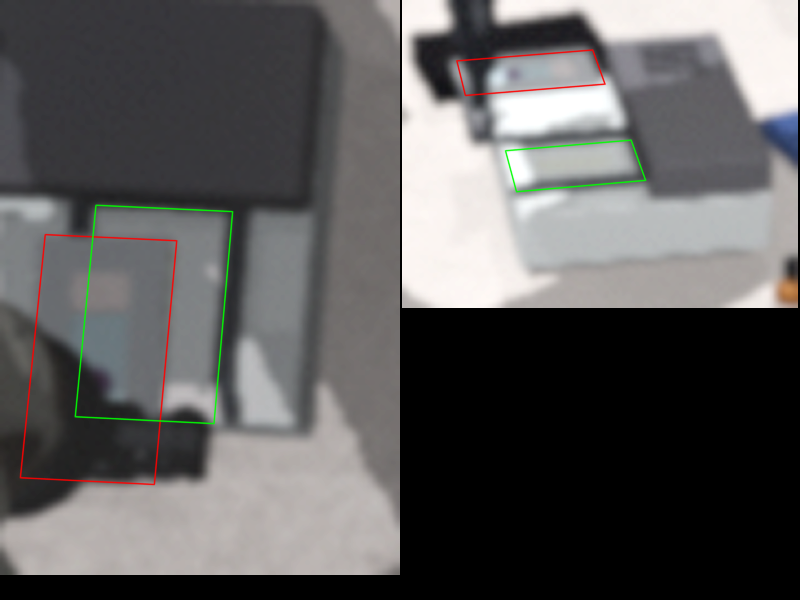

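```bash
python3 -m inch '[[[0,30,0],[0,0,-0.003],50],[[0,55,0],[0,0,-0.003],50],[[0,70,0],[0,0,-0.003],50],[[0,78,0],[0,0,-0.003],50],[[0,80,0],[0,0,-0.003],50],[[0,80,0],[0,0,-0.003],50],[[0,80,0],[0,0,-0.003],50]]';python3 -m inch '[[[0,1,0],[0,0,0],50],[[0,2,0],[0,0,0],50],[[0,3,0],[0,0,0],50],[[0,3,0],[0,0,0],50],[[0,3,0],[0,0,0],50]]'
```

```text
time: 14.1
ee_pos: [0.4709, 0.2447, 0.0497]
tcp_rot: [-90.1, -0.1, 85.5]
wrist_force: [0.1, -0.4, -0.5]
opening: 0.0589
time: 14.6
ee_pos: [0.4708, 0.2447, 0.0467]
tcp_rot: [-90.1, -0.1, 85.5]
wrist_force: [-0.3, -0.7, -0.3]
opening: 0.0587
```

```bash
python3 -m inch '[[[0,1,0],[0,0,0],50],[[0,2,0],[0,0,0],50],[[0,2,0],[0,0,0],50],[[0,2,0],[0,0,0],50]]';python3 -m inch '[[[0,0.7,0],[0,0,0],50],[[0,1.3,0],[0,0,0],50],[[0,1.3,0],[0,0,0],50],[[0,1.3,0],[0,0,0],50]]'
```

```text
time: 15.0
ee_pos: [0.4709, 0.2447, 0.0448]
tcp_rot: [-90.1, -0.1, 85.5]
wrist_force: [-0.6, 0.2, 0.4]
opening: 0.0586
time: 15.4
ee_pos: [0.4709, 0.2447, 0.044]
tcp_rot: [-90.1, -0.1, 85.5]
wrist_force: [-2.8, -0.4, 5.3]
opening: 0.0589
```

```bash
python3 -m inch '[[[0,0,0],[0,0,0],60],[[0,0,0],[0,0,0],62],[[0,0,0],[0,0,0],66],[[0,0,0],[0,0,0],72],[[0,0,0],[0,0,0],72],[[0,0,0],[0,0,0],80],[[0,0,0],[0,0,0],80]]'; python3 v.py c9.png .060 .018 0
```

```text
time: 16.1
ee_pos: [0.4709, 0.2447, 0.0439]
tcp_rot: [-90.1, -0.1, 85.5]
wrist_force: [0.4, -1.3, 0.1]
opening: 0.08
[([207.0, 240.0, 233.0, 270.0], 0.83), ([306.0, 212.0, 375.0, 272.0], 0.83), ([368.0, 303.0, 429.0, 337.0], 0.66)]
[]
[([305.0, 260.0, 360.0, 278.0], 0.56), ([291.0, 205.0, 315.0, 217.0], 0.47)]
[]
```

View pics/c9.png

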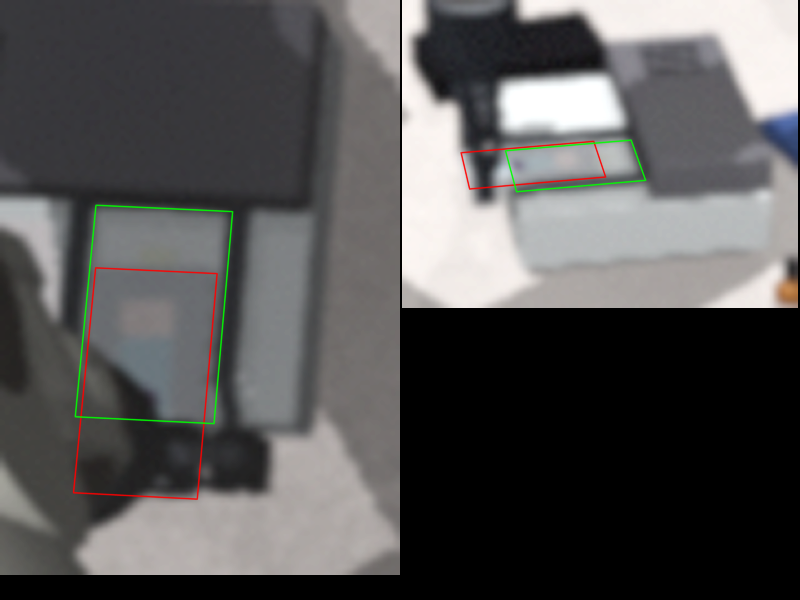

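```bash
python3 -m inch '[[[0,-20,0],[0,0,0],84],[[0,-45,0],[0,0,0],84],[[0,-45,20],[0,0,0],60],[[0,-45,42],[0,0,0],20],[[0,-45,42],[0,0,0],0],[[0,-45,42],[0,0,0],0],[[0,-45,42],[0,0,0],0],[[0,-45,42],[0,0,0],0],[[0,-45,42],[0,0,0],0],[[0,-45,42],[0,0,0],0],[[0,-25,42],[0,0,0],0],[[0,-10,42],[0,0,0],0],[[0,-10,42],[0,0,0],0]]'; python3 go.py .4706 .2454 .054 85.5
```

```text
time: 17.7
ee_pos: [0.4278, 0.2473, 0.0515]
tcp_rot: [-89.9, 0.0, 85.5]
wrist_force: [0.2, 0.1, -0.0]
opening: -0.0001
t 17.7 shift [1.5, -2.6, -42.9] turn [-0.0013, -0.0004, -0.0007] q [30.0, -2.0, -17.0, 75.0, 0.0, 35.0]
```

```bash
python3 -m inch '[[[1.5,-2,-6],[0,0,0],0],[[1.5,-2,-12],[0,0,0],0],[[1.5,-2,-17],[0,0,0],0],[[1.5,-2,-21],[0,0,0],0],[[1.5,-2,-25],[0,0,0],0],[[1.5,-2,-29],[0,0,0],0],[[1.5,-2,-33],[0,0,0],0],[[1.5,-2,-37],[0,0,0],0],[[1.5,-2,-40],[0,0,0],0],[[1.5,-2,-43],[0,0,0],0],[[1.5,-2,-45],[0,0,0],0],[[1.5,-2,-45],[0,0,0],0],[[1.5,-2,-45],[0,0,0],0]]'; python3 -m inch '[[[0,0,-1],[0,0,0],0],[[0,0,-2],[0,0,0],0],[[0,0,-2],[0,0,0],0],[[0,0,-2],[0,0,0],0]]'
```

```text
time: 19.0
ee_pos: [0.4728, 0.2452, 0.0534]
tcp_rot: [-89.9, 0.0, 85.5]
wrist_force: [-0.4, 0.3, -0.7]
opening: -0.0
time: 19.4
ee_pos: [0.4748, 0.245, 0.0534]
tcp_rot: [-89.9, 0.0, 85.5]
wrist_force: [-0.2, 0.1, 0.5]
opening: -0.0003
```

```bash
for i in 1; do python3 -m inch '[[[0,0,-1],[0,0,0],0],[[0,0,-2],[0,0,0],0],[[0,0,-2],[0,0,0],0],[[0,0,-2],[0,0,0],0]]';  python3 -m inch '[[[0,0,-1],[0,0,0],0],[[0,0,-1.5],[0,0,0],0],[[0,0,-1.5],[0,0,0],0]]'; done
```

```text
time: 19.8
ee_pos: [0.4769, 0.2449, 0.0534]
tcp_rot: [-89.9, 0.0, 85.5]
wrist_force: [0.1, -0.6, -0.3]
opening: 0.0
time: 20.1
ee_pos: [0.4781, 0.2448, 0.0533]
tcp_rot: [-89.9, 0.0, 85.5]
wrist_force: [-2.6, 0.8, 1.3]
opening: 0.0001
```

```bash
python3 -m inch '[[[0,0,-0.6],[0,0,0],0],[[0,0,-1],[0,0,0],0],[[0,0,-1],[0,0,0],0],[[0,0,-1],[0,0,0],0]]'
```

```text
time: 20.5
ee_pos: [0.4782, 0.2448, 0.0533]
tcp_rot: [-89.8, 0.0, 85.5]
wrist_force: [-7.6, 0.8, 3.9]
opening: -0.0001
```

```bash
python3 -m inch '[[[0,0,8],[0,0,0],0],[[0,0,15],[0,0,0],0],[[0,-40,15],[0,0,0],0],[[0,-75,15],[0,0,0],0],[[40,-75,10],[0,0,0],0],[[80,-75,0],[0,0,0],0],[[125,-75,0],[0,0,0],0],[[125,-75,0],[0,0,0],0],[[125,-75,0],[0,0,0],0]]'; python3 go.py .490 .3692 .077 85.5; python3 - <<'E'
from h import *
from fit import place
p=cam('top');s=cam('side');Q=(.4942,.2435,np.radians(-4.5))
for n,pp in(('top',p),('side',s)):
    print(n,[proj(pp,X).round(1).tolist() for X in place(Q,[(-14,95,95),(-14,83,95),(105,30,60),(105,-30,60),(-5,30,64),(-5,-30,64),(-5,0,64)])])
    print([(np.round(d['box'],1).tolist(),round(d['confidence'],2)) for k in('carrier','bolt_knob') for d in bot.search_frame(pp,k)])
a=cv2.resize(p['frame'][205:290,150:260,::-1],None,fx=4,fy=4,interpolation=cv2.INTER_CUBIC)
cv2.imwrite('pics/home.png',a)
E
```

```text
time: 21.4
ee_pos: [0.4877, 0.37, 0.1276]
tcp_rot: [-89.8, 0.1, 85.6]
wrist_force: [0.4, -0.7, -1.0]
opening: -0.0001
t 21.4 shift [-0.5, 50.6, -2.5] turn [-0.004, 0.0016, -0.0016] q [37.0, 13.0, 8.0, 85.0, 0.0, 42.0]
top [[174.1, 270.9], [179.1, 271.1], [210.3, 225.7], [234.4, 226.8], [205.5, 269.9], [230.1, 271.1], [217.8, 270.5]]
[([307.7, 216.0, 375.1, 272.6], 0.87), ([366.9, 302.4, 429.2, 335.9], 0.87), ([207.6, 228.6, 235.5, 271.3], 0.72), ([173.6, 271.1, 186.1, 275.1], 0.66)]
side [[286.8, 192.8], [287.2, 194.3], [321.7, 206.9], [324.6, 214.9], [291.7, 208.5], [293.9, 216.7], [292.8, 212.5]]
[([306.6, 258.1, 356.3, 281.1], 0.93), ([293.8, 207.3, 321.0, 215.2], 0.78), ([265.1, 289.2, 297.8, 328.4], 0.65), ([355.5, 229.0, 362.1, 250.7], 0.5), ([281.6, 192.2, 287.3, 202.9], 0.42), ([282.2, 184.7, 355.6, 236.1], 0.21)]
```

```bash
python3 -m inch '[[[0,25,-2],[0,0,0],0],[[0,43,-2],[0,0,0],0],[[0,50,-2],[0,0,0],0],[[0,50,-2],[0,0,0],0],[[0,50,-2],[0,0,0],0]]'; python3 -m inch '[[[-5,0,0],[0,0,0],0],[[-10,0,0],[0,0,0],0],[[-15,0,0],[0,0,0],0],[[-20,0,0],[0,0,0],0],[[-25,0,0],[0,0,0],0],[[-25,0,0],[0,0,0],0]]'
```

```text
time: 22.2
ee_pos: [0.4906, 0.3684, 0.0798]
tcp_rot: [-89.9, -0.0, 85.4]
wrist_force: [-0.7, 0.6, -0.4]
opening: -0.0003
time: 22.8
ee_pos: [0.4886, 0.3428, 0.0799]
tcp_rot: [-89.9, -0.0, 85.4]
wrist_force: [0.1, 0.5, 1.2]
opening: -0.0004
```

```bash
python3 -m inch '[[[-5,0,0],[0,0,0],0],[[-10,0,0],[0,0,0],0],[[-15,0,0],[0,0,0],0],[[-20,0,0],[0,0,0],0],[[-25,0,0],[0,0,0],0],[[-30,0,0],[0,0,0],0],[[-35,0,0],[0,0,0],0],[[-40,0,0],[0,0,0],0],[[-45,0,0],[0,0,0],0],[[-50,0,0],[0,0,0],0],[[-53,0,0],[0,0,0],0],[[-53,0,0],[0,0,0],0],[[-53,0,0],[0,0,0],0]]'
```

```text
time: 24.1
ee_pos: [0.4845, 0.2898, 0.0799]
tcp_rot: [-89.9, 0.0, 85.4]
wrist_force: [-0.3, 0.6, 1.1]
opening: -0.0001
```

```bash
python3 -m inch '[[[-1.5,0,0],[0,0,0],0],[[-3,0,0],[0,0,0],0],[[-3,0,0],[0,0,0],0],[[-3,0,0],[0,0,0],0]]'; python3 -m inch '[[[-1,0,0],[0,0,0],0],[[-2,0,0],[0,0,0],0],[[-2,0,0],[0,0,0],0],[[-2,0,0],[0,0,0],0]]'
```

```text
time: 24.5
ee_pos: [0.4843, 0.2868, 0.08]
tcp_rot: [-89.9, 0.0, 85.4]
wrist_force: [0.5, 0.9, 0.4]
opening: 0.0001
time: 24.9
ee_pos: [0.4841, 0.2853, 0.08]
tcp_rot: [-89.9, -0.1, 85.4]
wrist_force: [0.8, 5.3, -2.2]
opening: 0.0003
```

```bash
python3 -m inch '[[[-1,0,0],[0,0,0],0],[[-1.5,0,0],[0,0,0],0],[[-1.5,0,0],[0,0,0],0]]';  python3 -m inch '[[[5,0,0],[0,0,0],0],[[12,0,0],[0,0,0],0],[[12,-40,0],[0,0,0],0],[[12,-80,20],[0,0,0],0],[[60,-110,80],[0,0,0],0],[[110,-110,130],[0,0,0],0],[[160,-110,150],[0,0,0],0],[[160,-110,150],[0,0,0],0],[[160,-110,150],[0,0,0],0],[[160,-110,150],[0,0,0],0]]'; sed -i 's/.4944,.2435/.4942,.2435/' v.py; python3 v.py fin.png .060 .050 0; python3 -c "
from h import *
for n in('top','side'):
    p=cam(n);print([(np.round(d['box']).tolist(),round(d['confidence'],2)) for k in('bolt','bolt_knob') for d in bot.search_frame(p,k)])"
```

```text
time: 25.2
ee_pos: [0.4841, 0.285, 0.0801]
tcp_rot: [-89.9, -0.2, 85.4]
wrist_force: [0.3, 8.7, -2.0]
opening: 0.0002
time: 26.2
ee_pos: [0.3467, 0.4569, 0.1906]
tcp_rot: [-89.9, -0.1, 85.6]
wrist_force: [0.2, -0.2, -0.1]
opening: -0.0004
[([306.0, 213.0, 374.0, 274.0], 0.66), ([364.0, 302.0, 429.0, 337.0], 0.66), ([208.0, 229.0, 236.0, 273.0], 0.55)]
[([192.0, 274.0, 218.0, 276.0], 0.54)]
[([304.0, 257.0, 358.0, 282.0], 0.94), ([263.0, 287.0, 299.0, 328.0], 0.86), ([292.0, 207.0, 319.0, 214.0], 0.49)]
[]
[([107.0, 313.0, 147.0, 339.0], 0.24), ([189.0, 271.0, 221.0, 280.0], 0.48)]
[]
```

View pics/fin.png

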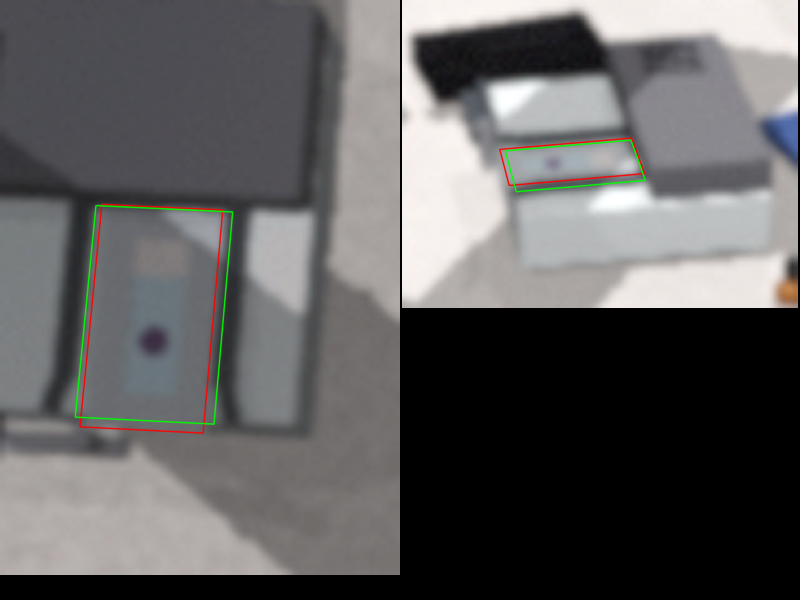

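```bash
python3 -c "
from h import *
print(bot.get_obs()['wrist_force'],bot.job_done())"
```

```text
the job is handed in; nothing more can be done
[ 0.41399666 -0.80064709  0.68276451] None
```

The job is handed in at about 26.5 s of the 72 s allowed. The carrier is home against the scanner's stop and the bolt is across behind it; `bot.job_done()` gives no verdict.

- **What I did:** I pushed the carrier from behind until it overhung the platform edge by about 35 mm. Then I gripped it by its long sides, lifted it off and laid it in the scanner mouth. I pushed it home with the fingers closed, slid the bolt across by its knob and drew the arm well clear.
- **Carrier check:** The push ended at a hard stop, with 7.6 N and no further travel, within 1 mm of the predicted point. The last picture shows the carrier flat between the guides, and its outline matches the home position.
- **Bolt check:** It also ended at a hard stop, with 8.7 N, within 1 mm of its predicted end. In the last top view its leading end is at column 216; fully across predicts about 215.
- **Disagreements:**
  - The first scanner fit and an edge-based platform fit were up to about 1 cm off, so I did not use them.
  - The network often missed the bolt knob, so I worked out its position from the scanner fit.
- **Not checked:** I did not measure the bystanders again at the end. The path stayed clear of them, and no unexpected contact force showed in the readings.

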